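# Snap the blue-banded socket onto the bench torque spindle

### The arm

A 6-joint arm with a two-finger parallel gripper is mounted at the origin on a cart in front of the work surface, level with it; the furniture and walls round the work are solid. World frame = base frame: x ahead of the robot, y to its left, z up, the work surface at z = 0. Lengths are in m, angles in rad, forces in N, time in s.
With the tool pointing down it reaches from about 0.425 to 0.95 m from the base axis. Payload 3.5 kg.
Tool frame: the origin (TCP) lies on the centre line of the jaws, within the pads' length; the fingertips stand 14 mm ahead of it and the grasp point (between the pads) lies 5 mm behind it (ctrl.finger_overhang is the distance from the TCP to the fingertips, in m); z points along the fingers, y is the line along which they close (so a half turn about z gives the same grasp; the last joint's range is limited). The gripper opens to 85 mm and grips with 20 to 120 N. Pads are 22 mm wide; open, the fingers measure 114 mm over their backs; the gripper's body (76 mm by 85 mm) begins 54 mm behind the grasp point. The pads swing forward as they close: fully open they stand 13 mm farther back than shut.
Start: joints at [1.18, 0.286, 1.577, -0, 1.279, -0.15], TCP at [0.161, 0.656, 0.245] pointing down, gripper open.
Joint ranges: [-2.77, 2.77], [-0.9, 2.22], [0.21, 2.48], [-1.53, 4.67], [0.24, 2.81], [-2.84, 2.84]. Speed limits (rad/s): [2.79, 2.79, 3.14, 3.14, 3.14, 3.14].

### API

Orientations are given as a unit quaternion [x, y, z, w].
In Python, from plant import ctrl gives the robot as it stands.
- The arm moves only by the tool send_rows, never from a script. Its argument "moves" is text: rows parted by semicolons, each of 7 numbers parted by spaces: the turn, a rotation vector about the tool's x, y, z in units of 360 degrees (1.0 is 360 degrees), then the shift along the tool's x, y, z in units of 20 cm (1.0 is 20 cm), then the gripper's target within -1 to 1 (fully open at 1, half-way at 0, shut at -1). A call has 1 to 12 rows; each row is the pose to reach, as a shift and turn from the pose commanded when the call began, along the tool's axes at that moment, turning the shorter way round; what a row does not reach only later rows make up. A row lasts 1/8 s, in which the tool goes at most 62.5 mm and 10.7 degrees, less where a joint would pass 70% of its speed; a pose out of reach is approached as far as the arm can. A call with a number of a shift or a turn outside -1 to 1 is refused whole. A call with a gripper value outside its range is refused whole. The fingers move at their own pace and stop on an object; "newtons" is the grip in N (left out, the last holds). Time passes only in rows, so rows that repeat a pose let the fingers close. It gives the time, the measured TCP pose, the force, the opening and the grip force at its end, in the units of the state.
- ctrl.get_state(): the state, without advancing time (a new reading comes with each control period).
- ctrl.read_camera(name): name is "scene" or "top"; returns a dict with "image" (420x560x3 uint8, red, green, blue), "fovy" (degrees; the focal length in pixels is half the picture's height over the tangent of half this angle, whatever the lens; pixels are square), "cx", "cy" (the principal point, pixels), "distortion" ([k1, k2, p1, p2, k3] as OpenCV has them; the pictures are not rectified), "extrinsics" (4x4, takes a point from camera to world coordinates). Camera axes: x right, y up, looking along -z (the intrinsics and any distortion apply to the point x, -y, -z); pixel columns grow to the right and rows downward; lengths in m; the calibration is good to about 2 mm. A picture is of the moment at which its call begins. There is no depth.
- ctrl.sign_off(): hands the job in; it is judged then, once.
The state is a dict: "time": time; "qpos": joint angles; "dq": joint speeds; "joint_efforts": joint torques, N m; "eef_pos": TCP position; "tcp_rot": TCP orientation; "contact_force": force on the tool from outside, world axes, zero at the start; "wrist_torque": the same for the moment, N m; "opening": opening from 0.0 (shut) to 1.0 (fully open); "finger_force": force on a finger pad.
Only numpy, scipy, OpenCV 4.12 (cv2) and the standard library are available. Lean on these libraries where they do the work, as an engineer would, in place of code of your own. Each camera call takes 0.05 s, during which the arm holds its last target. There are 200 camera calls.

### The job

Take the blue-banded socket from the rack, feel for the angle at which it slips over the square drive of the bench spindle, and push it gently down until the spring ball clicks and the socket is fully home on the spindle's shoulder; then let go of it. Never press harder than about 25 newtons, and leave the red-banded socket, the spanner and the amber bottle alone.

Things in the scene. Friction and masses are not known exactly. Their poses are not given: they have to be found in the camera images.
- socket_blue: Round steel socket with a blue band near its top, 40 mm diameter, 62 mm tall, about 0.3 kg, standing upright in a pocket of the rack. Origin at the centre of its underside, z up along its axis, x and y square to the faces of the square hole in its underside. Hold it by the upper 38 mm (solid round wall). Its hexagon mouth on top plays no part.
- blue_mouth (a point): Centre of the blue-banded socket's underside, the mouth of its square hole: 19 mm wide, 24 mm deep, its edge bevelled by 1.2 mm. Each of its four faces has a dimple 10 mm above the underside, so any quarter turn serves. Axes as the socket's.
- socket_red: Like the blue one but 54 mm tall with a red band; to be left in the rack. Origin at the centre of its underside.
- rack: Fixed grey plastic plate, 70 x 160 x 14 mm, with two round pockets of 43 mm diameter, 8 mm deep, their centres 45 mm either side of the middle along its y axis; a socket stands in each (undersides 6 mm above the worktop), either way round. Origin at the centre of its underside, z up. An instrument stands some 10 cm behind it (+x).
- spindle_stand: Fixed bench spindle: grey foot 110 x 100 x 12 mm, blue round housing of 60 to 72 mm diameter up to 50 mm high, and out of it an upright steel spindle, 37 mm thick, that ends in a round shoulder with a square drive on it. Origin at the centre of the foot's underside, z up. Spindle and square move as told under the three points on the stand.
- drive_top (a point): Centre of the top of the square drive when nothing pushes on it, 91 mm above the worktop; axes as the stand's, not the square's. The square is 18 mm wide, 21 mm long, its top edges bevelled by 1 mm. It stands at an unknown angle, different every time: feel for it (a pressed socket drops over it only within some 4 degrees) or see it. It is held by a brake (slips only above 0.4 N m).
- ball_level (a point): Point on the spindle axis 10 mm above the shoulder, at the height of the spring ball, which stands 2.6 mm out of one face of the square. A socket meets it about 8 mm down the square, needs roughly 6 to 15 N to get past it, then snaps down the last 3 mm or so onto the shoulder.
- shoulder (a point): Centre of the spindle's shoulder face (36 mm diameter) when nothing pushes on it, 70 mm above the worktop; a socket's underside rests here when fully home and released. The spindle is on a spring: it sinks from about 8.5 N of downward push on, 1 mm for each further 2 N, 12 mm at most, and comes back up in about 0.3 s; a pushed socket travels down with it.
- bottle_amber: Small amber glass bottle with a black cap, 60 mm diameter, 122 mm tall, standing near the spindle; to be left alone. Origin at the centre of its underside.
- spanner: Steel open-ended spanner, 28 x 160 x 5 mm, lying behind the rack; to be left alone. Origin at the centre of its underside, y along it.
- sleeve (a joint): How far the spring-cushioned spindle, with square and shoulder, is pushed down into its housing (m): 0 at rest, 0.008 at a push of about 25 N, 0.012 at its stop.
Things that resemble listed ones, but are neither listed nor needed, are in the scene too. What is shaped like the socket_blue but purple is not meant.

How it is judged:
On the way, in this order (a step that is already met when the one before it is completed fails the run):
1. the blue-banded socket is lifted clear of the rack, its underside more than 50 mm above the worktop (height (world z) of socket_blue above 0.05 m), for 0.1 s.
2. the blue-banded socket is pushed onto the square until it is home: underside no more than 2 mm above the shoulder's rest height, within 3 mm of its axis (z of socket_blue in the frame of shoulder between -0.013 and 0.002 m and horizontal distance between socket_blue and shoulder below 0.003 m), for 0.1 s.
At the end, for the whole second after the job is handed in: The blue-banded socket sits on the square with the ball in a dimple: underside within 1.8 mm of the shoulder's rest height, within 2.5 mm of the spindle axis, upright within 0.06 rad, at rest and released (z of socket_blue in the frame of shoulder between -0.002 and 0.0018 m and horizontal distance between socket_blue and shoulder below 0.0025 m and angle between socket_blue's own z axis and vertical below 0.06 rad and linear speed of socket_blue below 0.02 m/s and contact force between socket_blue and the fingers below 0.1 N); the robot touches nothing.
It fails at once if the spindle is pushed down more than 9 mm (a push of about 26 N) (value of joint sleeve above 0.009 m).
It fails at once if the red-banded socket is moved more than 10 mm (distance of socket_red from where it was at the start of the episode above 0.01 m).
It fails at once if the amber bottle or the spanner is moved more than 15 mm, or the bottle tipped over (distance of any of bottle_amber, spanner from where it was at the start of the episode above 0.015 m or angle between bottle_amber's own z axis and vertical above 0.4 rad).
It also fails if it takes over 64 s, if anything falls off the work surface, if the arm or the gripper's body presses on something with over 40 N, if the wrist force passes 120 N, or if a joint passes its speed limit or range.

## Working session

There is one attempt and no reset: what is moved stays moved. The work goes in short steps, Python scripts to look and compute and a tool call to move; the robot and the scene stay as the last step left them, time stands still between calls to the robot, and variables do not carry over. Pictures are saved under pics/ and viewed, at most 10 in all, crops included, and the job is handed in when it is done.

Besides the shell and the picture viewer there is one more tool, called as name(argument=value, ...) on one line, values as JSON. send_rows: Moves the arm, as the interface text tells. Its arguments: {"type":"object","properties":{"moves":{"type":"string"},"newtons":{"type":"number"}},"required":["moves"]}

```bash
mkdir -p pics; ls; cat > h.py <<'E'
import numpy as np,cv2
from plant import ctrl
from scipy.spatial.transform import Rotation as R
def cam(n):
    c=ctrl.read_camera(n); im=c["image"]; h=im.shape[0]
    f=h/2/np.tan(np.radians(c["fovy"])/2)
    c["K"]=np.array([[f,0,c["cx"]],[0,f,c["cy"]],[0,0,1.]]); c["d"]=np.array(c["distortion"],float); c["E"]=np.array(c["extrinsics"]); return c
def save(c,p,crop=None,s=1):
    im=c["image"][:,:,::-1]
    if crop: x0,y0,x1,y1=crop; im=im[y0:y1,x0:x1]
    cv2.imwrite(p,cv2.resize(im,None,fx=s,fy=s,interpolation=cv2.INTER_CUBIC))
def w(c,u,v,z):
    p=cv2.undistortPoints(np.array([[[u,v]]],float),c["K"],c["d"])[0,0]
    d=c["E"][:3,:3]@np.array([p[0],-p[1],-1]); o=c["E"][:3,3]; return o+d*(z-o[2])/d[2]
def pix(c,P):
    q=(np.atleast_2d(P)-c["E"][:3,3])@c["E"][:3,:3]; q=q*[1,-1,-1]
    return cv2.projectPoints(q,np.zeros(3),np.zeros(3),c["K"],c["d"])[0][:,0]
E
python3 - <<'E'
from h import *
for n in("scene","top"):
    c=cam(n); save(c,f"pics/{n}1.png",None,1.42); print(n,c["K"][0,0],c["E"].round(3).tolist())
print(ctrl.get_state())
E
```

```text
pics
scene 413.21349421604697 [[0.6, 0.309, -0.738, -0.258], [-0.799, 0.261, -0.541, -0.542], [0.025, 0.915, 0.403, 0.483], [0.0, 0.0, 0.0, 1.0]]
top 379.860440946977 [[0.008, 0.978, -0.21, 0.314], [-1.0, 0.008, 0.001, -0.006], [0.003, 0.21, 0.978, 0.918], [0.0, 0.0, 0.0, 1.0]]
{'time': 0.1, 'qpos': array([ 1.17995785e+00,  2.87117733e-01,  1.57804777e+00,  2.90576469e-05,
        1.27859674e+00, -1.50045150e-01]), 'dq': array([-1.26502207e-05, -1.31312228e-03, -3.13279960e-03,  1.28908359e-03,
        2.01807515e-04,  7.54654043e-04]), 'joint_efforts': array([ 1.10229143e-03, -4.07291794e+01, -2.93701422e+01, -1.62192077e-04,
        3.37757192e-03, -1.29230105e-05]), 'eef_pos': array([0.16074456, 0.65499493, 0.24404906]), 'tcp_rot': array([ 1.20110109e-01,  9.92759983e-01, -1.04165358e-03, -3.03214666e-04]), 'contact_force': array([-0.89597027,  0.29023185,  0.24805269]), 'wrist_torque': array([-0.00148047, -0.0748826 , -0.0428694 ]), 'finger_force': 0.0, 'opening': 1.0005195489566936}
```

View pics/scene1.png

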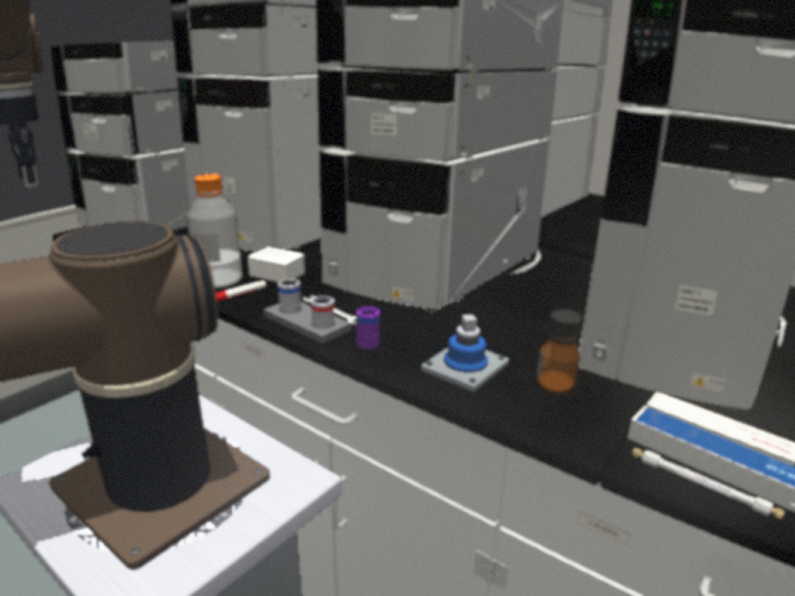

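View pics/top1.png

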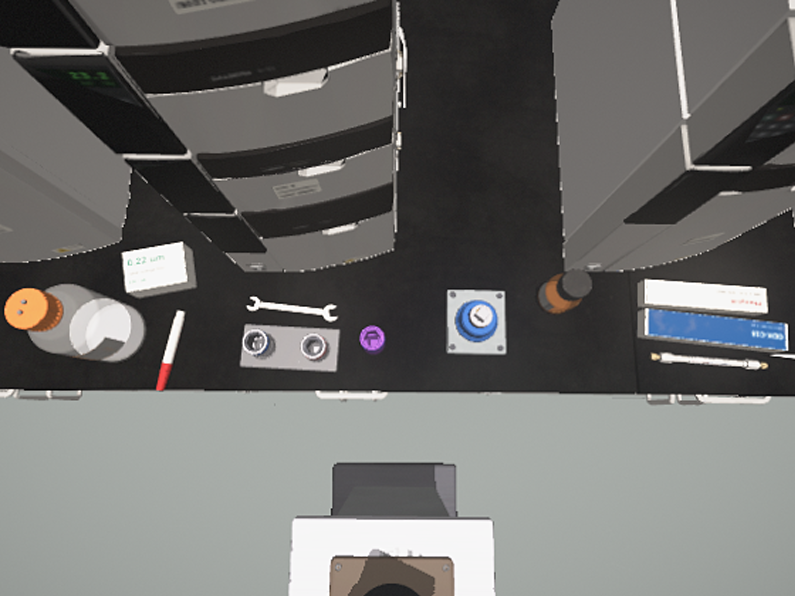

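The scene view shows the blue socket at about (203,200) raw pixels, the red at (227,214) and the purple decoy at (259,230). In the top view the blue socket is at about (181,240), the red at (221,244) and the spindle at (336,225).

```bash
python3 - <<'E'
from h import *
c=cam("top"); im=c["image"]
a=im[205:265,165:265]; b=im[195:255,300:375]
A=cv2.resize(a,None,fx=4.5,fy=4.5,interpolation=cv2.INTER_CUBIC)
B=cv2.resize(b,None,fx=4.5,fy=4.5,interpolation=cv2.INTER_CUBIC)
cv2.imwrite("pics/t2.png",np.hstack([A,B])[:,:,::-1])
for n,u,v,z in [("blue",181,240,.068),("red",221,244,.060),("spin",336,224,.091)]: print(n,w(c,u,v,z).round(4))
for n,(u,v) in dict(f1=(315,204.5),f2=(356,204.5),f3=(356,249),f4=(315,249)).items(): print(n,w(c,u,v,.012).round(4))
# edges of rack
for u,v in[(171,228),(239,231),(238,261),(169,257)]: print("rack",w(c,u,v,.014).round(4))
s=cam("scene"); print(pix(s,[[*w(c,181,240,.068)[:2],.068],[*w(c,336,224,.091)[:2],.091]]))
save(s,"pics/s2.png",(180,185,360,285),4.4)
E
```

```text
blue [0.4235 0.2159 0.068 ]
red [0.4161 0.1273 0.06  ]
spin [ 0.4587 -0.1294  0.091 ]
f1 [ 0.5205 -0.0909  0.012 ]
f2 [ 0.5213 -0.1911  0.012 ]
f3 [ 0.4125 -0.1873  0.012 ]
f4 [ 0.4117 -0.0897  0.012 ]
rack [0.4592 0.2558 0.014 ]
rack [0.4532 0.0926 0.014 ]
rack [0.3817 0.0927 0.014 ]
rack [0.3899 0.2557 0.014 ]
[[203.53957942 198.71188779]
 [323.43908959 222.96264506]]
```

View pics/t2.png

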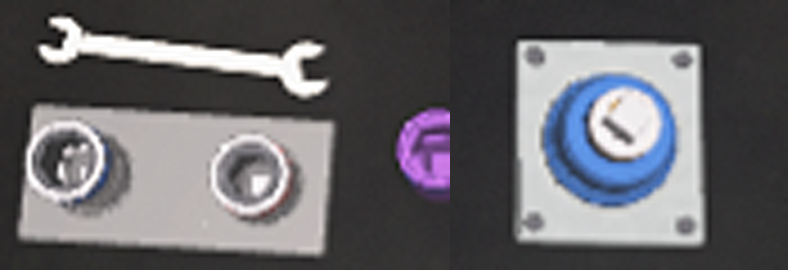

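View pics/s2.png

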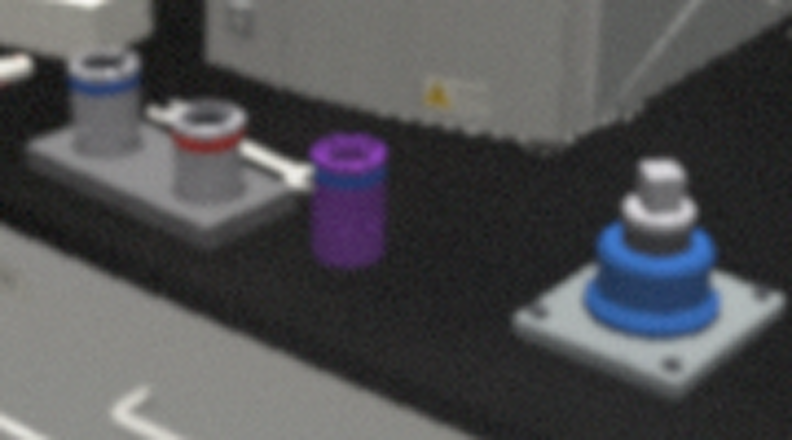

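```bash
cat >> h.py <<'E'
def go(p,az=None):
    "shift/turn in move units from measured pose to TCP p, tool down with y axis at azimuth az (deg)"
    s=ctrl.get_state(); r=R.from_quat(s["tcp_rot"])
    y=r.apply([0,1,0]); a0=np.degrees(np.arctan2(y[1],y[0])); az=a0 if az is None else az
    a=np.radians(az); t=R.from_matrix(np.array([[np.sin(a),np.cos(a),0],[-np.cos(a),np.sin(a),0],[0,0,-1]]).T if 0 else np.column_stack([[-np.sin(a),np.cos(a),0],[np.cos(a),np.sin(a),0],[0,0,-1]]))
    t0=R.from_matrix(np.column_stack([[-y[1],y[0],0],[y[0],y[1],0],[0,0,-1]]))
    print("az",a0.round(2),"pos",s["eef_pos"].round(4),"turn",((r.inv()*t).as_rotvec()/2/np.pi).round(4),"shift",(r.inv().apply(np.array(p)-s["eef_pos"])/.2).round(4),"t",s["time"])
E
python3 - <<'E'
from h import *
c=cam("top")
print(w(c,179.7,241,.068),w(c,338.8,222.4,.070),w(c,220.8,244.1,.060))
s=cam("scene")
# scene crops: blue rim centre (105,66)/4.4 ; shoulder centre (659,210)
for n,u,v,z in[("blue",180+105/4.4,185+66/4.4,.068),("sh",180+659/4.4,185+208/4.4,.070)]: print(n,w(s,u,v,z))
go([.4235,.2175,.16],0); go([.4235,.2175,.05],0)
E
```

```text
[0.42121738 0.21869308 0.068     ] [ 0.46613109 -0.13890823  0.07      ] [0.41586444 0.12774487 0.06      ]
blue [0.41795276 0.20880181 0.068     ]
sh [ 0.46523067 -0.14349734  0.07      ]
az 76.2 pos [0.1609 0.6553 0.2449] turn [-1.000e-04  1.000e-04  2.117e-01] shift [-1.7973 -1.8125  0.4255] t 0.3
az 76.2 pos [0.1609 0.6553 0.2449] turn [-1.000e-04  1.000e-04  2.117e-01] shift [-1.7974 -1.8121  0.9755] t 0.3
```

send_rows(moves="0 0 0.2117 -0.6 -1 0 1;0 0 0.2117 -0.6 -1 0 1;0 0 0.2117 -0.6 -1 0 1;0 0 0.2117 -0.6 -1 0 1;0 0 0.2117 -0.6 -1 0 1;0 0 0.2117 -0.6 -1 0 1;0 0 0.2117 -0.6 -1 0 1;0 0 0.2117 -0.6 -1 0 1", newtons=60)

```text
time: 1.3
eef_pos: [0.2298, 0.4326, 0.2454]
tcp_rot: [0.707, 0.707, 0.0, -0.0]
contact_force: [-0.5, -0.3, 0.6]
opening: 1.004
finger_force: 0.0
```

```bash
python3 - <<'E'
from h import *
go([.4215,.2190,.14],0)
E
```

```text
az 0.05 pos [0.2298 0.4326 0.2454] turn [ 0.     -0.      0.0001] shift [-1.0688  0.9576  0.527 ] t 1.3
```

send_rows(moves="0 0 0 -1 0.957 0.4 1;0 0 0 -1 0.957 0.4 1;0 0 0 -1 0.957 0.4 1;0 0 0 -1 0.957 0.4 1;0 0 0 -1 0.957 0.4 1;0 0 0 -1 0.957 0.4 1")

```text
time: 2.05
eef_pos: [0.422, 0.2309, 0.1645]
tcp_rot: [0.708, 0.706, -0.001, -0.0]
contact_force: [0.4, 0.2, -1.0]
opening: 0.999
finger_force: 0.0
```

```bash
python3 - <<'E'
from h import *
go([.4215,.2190,.050],0)
c=cam("top"); im=c["image"]
save(c,"pics/t3.png",(140,190,260,280),6)
E
```

```text
az -0.11 pos [0.422  0.2309 0.1645] turn [-0.0003  0.0001 -0.0003] shift [-0.0591 -0.0016  0.5724] t 2.05
```

View pics/t3.png

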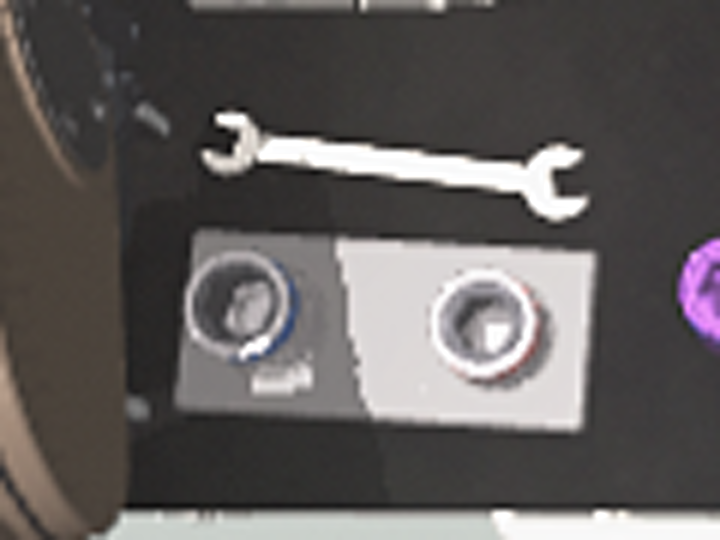

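The crop shows the blue socket's rim centred at crop (238,306), which is raw (179.3,240.6). The rack corners give a cross-check. The jaw is off to the left by parallax.

```bash
python3 - <<'E'
from h import *
c=cam("top")
f=lambda x,y,z:w(c,140+(x+.5)/6-.5,190+(y+.5)/6-.5,z)[:2]
k=[f(*p,.014) for p in[(193,230),(597,253),(583,430),(176,408)]]; m=sum(k)/4; d=(k[0]-k[1]+k[3]-k[2]); d/=np.hypot(*d)
print(f(238,306,.068),f(486,325,.060),"rack",m,m+.045*d,m-.045*d)
b=(f(238,306,.068)*2+m+.045*d)/3
go([*b,.1],0);go([*b,.05],0);print(b)
E
```

```text
[0.4221478  0.21975816] [0.41665419 0.1282673 ] rack [0.42010458 0.17443611] [0.42228086 0.21938346] [0.41792829 0.12948877]
az 0.03 pos [0.421  0.2327 0.1653] turn [-0.0001 -0.      0.0001] shift [-0.0655  0.006   0.3266] t 2.15
az 0.03 pos [0.421  0.2327 0.1653] turn [-0.0001 -0.      0.0001] shift [-0.0656  0.0062  0.5766] t 2.15
[0.42219216 0.21963326]
```

send_rows(moves="0 0 0 -0.065 0.005 0.1 1;0 0 0 -0.065 0.005 0.25 1;0 0 0 -0.065 0.005 0.4 1;0 0 0 -0.065 0.005 0.52 1;0 0 0 -0.065 0.005 0.577 1;0 0 0 -0.065 0.005 0.577 1;0 0 0 -0.065 0.005 0.577 -1;0 0 0 -0.065 0.005 0.577 -1;0 0 0 -0.065 0.005 0.577 -1;0 0 0 -0.065 0.005 0.577 -1;0 0 0 -0.065 0.005 0.577 -1;0 0 0 -0.065 0.005 0.577 -1", newtons=60)

```text
time: 3.65
eef_pos: [0.4232, 0.2199, 0.0511]
tcp_rot: [0.707, 0.707, 0.001, 0.0]
contact_force: [-0.9, -0.1, 5.8]
opening: 0.453
finger_force: 60.0
```

send_rows(moves="0 0 0 0 0 -0.1 -1;0 0 0 0 0 -0.3 -1;0 0 0 0 0 -0.55 -1;0 0 0 0 0 -0.7 -1;0 0 0 -0.2 0.05 -0.7 -1;0 0 0 -0.45 0.1 -0.7 -1;0 0 0 -0.7 0.2 -0.7 -1;0 0 0 -0.95 0.22 -0.7 -1;0 0 0 -1 0.22 -0.7 -1")

```text
time: 4.78
eef_pos: [0.4653, 0.0173, 0.1885]
tcp_rot: [0.709, 0.706, -0.001, -0.001]
contact_force: [0.2, 0.0, -3.5]
opening: 0.449
finger_force: 61.2
```

send_rows(moves="0 0 0 -0.2 0 0 -1;0 0 0 -0.45 0 0 -1;0 0 0 -0.7 0 0 -1;0 0 0 -0.793 0 0 -1;0 0 0 -0.793 0 0 -1;0 0 0 -0.793 0 0 -1")

```text
time: 5.52
eef_pos: [0.4657, -0.1375, 0.1892]
tcp_rot: [0.707, 0.707, 0.0, -0.001]
contact_force: [-0.5, 0.6, -3.0]
opening: 0.452
finger_force: 61.2
```

```bash
python3 - <<'E'
from h import *
go([.4665,-.1395,.145],0); s=ctrl.get_state(); print(s["contact_force"],s["wrist_torque"],s["finger_force"],s["opening"])
t=cam("top"); s=cam("scene"); A=cv2.resize(t["image"][170:270,290:390],None,fx=4,fy=4,interpolation=cv2.INTER_CUBIC)
B=cv2.resize(s["image"][150:250,275:375],None,fx=4,fy=4,interpolation=cv2.INTER_CUBIC)
cv2.imwrite("pics/p4.png",np.hstack([A,B])[:,:,::-1])
E
```

```text
az 0.05 pos [ 0.4657 -0.1375  0.1892] turn [-0.0002 -0.0002  0.0001] shift [-0.0101  0.0041  0.2211] t 5.525
[-0.53081858  0.60282337 -3.00897212] [0.00448742 0.01793816 0.08288752] 61.18866205215454 0.4520127384270817
```

View pics/p4.png

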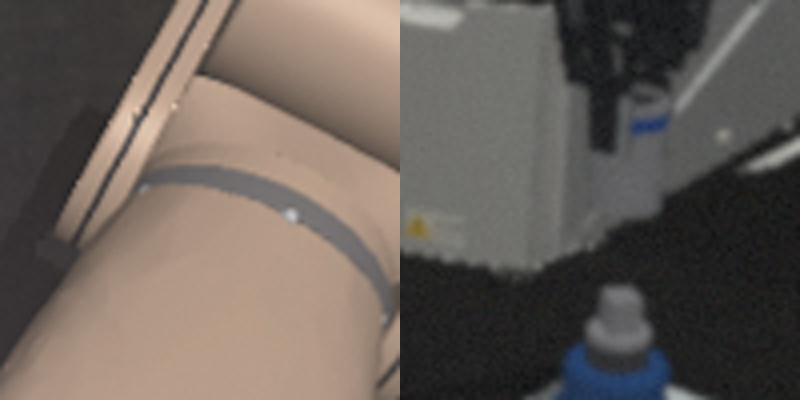

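```bash
python3 - <<'E'
from h import *
c=cam("top"); g=lambda x,y,z:w(c,300+(x-450+.5)/4.5-.5,195+(y+.5)/4.5-.5,z)[:2]
print("foot",g(610,142.5,.012),"sh",g(624.5,123.5,.070),"housing top?",)
s=cam("scene"); h=lambda p:(pix(s,p)-[275,150]+.5)*4-.5+[400,0]
P=ctrl.get_state()["eef_pos"]
a=np.linspace(0,2*np.pi,60); ring=lambda x,y,z,r:np.c_[x+r*np.cos(a),y+r*np.sin(a),a*0+z]
for n,q in [("sock bottom",ring(P[0],P[1],P[2]-.045,.02)),("shoulder",ring(.4668,-.1385,.07,.018)),("shoulder-",ring(.4668,-.1385,.065,.0185))]:
    u=h(q); print(n,u.min(0).round(1),u.max(0).round(1))
E
```

```text
foot [ 0.46695795 -0.13898611] sh [ 0.46691526 -0.1379971 ] housing top?
sock bottom [585.3 189.2] [659.5 217.7]
shoulder [582.1 312.7] [646.7 341.9]
shoulder- [580.6 320.2] [646.9 350.4]
```

send_rows(moves="0 0 0 0.002 0.003 0.1 -1;0 0 0 0.002 0.003 0.2 -1;0 0 0 0.002 0.003 0.24 -1;0 0 0 0.002 0.003 0.24 -1;0 0 0 0.002 0.003 0.24 -1")

```text
time: 6.35
eef_pos: [0.4673, -0.1388, 0.1429]
tcp_rot: [0.707, 0.707, 0.0, 0.001]
contact_force: [0.1, -0.2, -2.8]
opening: 0.454
finger_force: 61.2
```

```bash
python3 - <<'E'
from h import *
for i in range(8):
    c=ctrl.read_camera("scene"); s=ctrl.get_state(); print(s["eef_pos"].round(4),s["contact_force"].round(2),s["wrist_torque"].round(3))
E
```

```text
[ 0.4674 -0.1389  0.143 ] [ 1.28 -0.31 -3.25] [-0.011 -0.    -0.006]
[ 0.4673 -0.1389  0.143 ] [-0.62  0.15 -2.81] [-0.013  0.033  0.01 ]
[ 0.4672 -0.1388  0.1428] [ 0.19  0.52 -2.77] [0.006 0.035 0.014]
[ 0.4671 -0.1388  0.1427] [-0.78  0.56 -3.01] [-0.006 -0.045  0.006]
[ 0.467  -0.1387  0.1425] [-0.04  0.09 -3.06] [-0.004 -0.006  0.031]
[ 0.4669 -0.1387  0.1423] [ 0.39  0.38 -2.94] [ 0.04  -0.004 -0.029]
[ 0.4668 -0.1387  0.1422] [-0.05  0.85 -1.89] [-0.026  0.016 -0.044]
[ 0.4668 -0.1386  0.1421] [ 0.05  1.33 -2.68] [-0.04  -0.059  0.056]
```

send_rows(moves="0 0 0 0 0 0.015 -1;0 0 0 0 0 0.025 -1;0 0 0 0 0 0.03 -1;0 0 0 0 0 0.035 -1;0 0 0 0 0 0.035 -1")

```text
time: 7.38
eef_pos: [0.4669, -0.1387, 0.1356]
tcp_rot: [0.707, 0.707, -0.0, 0.0]
contact_force: [-1.9, 0.5, 2.2]
opening: 0.45
finger_force: 61.4
```

send_rows(moves="0 0 0 0 0 0.005 -1;0 0 0 0 0 0.01 -1;0 0 0 0 0 0.01 -1;0 0 0 0 0 0.01 -1")

```text
time: 7.88
eef_pos: [0.467, -0.1387, 0.1343]
tcp_rot: [0.707, 0.707, -0.0, 0.0]
contact_force: [-4.0, 1.7, 7.9]
opening: 0.453
finger_force: 61.9
```

send_rows(moves="0 0 0.008 0 0 0 -1;0 0 0.016 0 0 0 -1;0 0 0.024 0 0 0 -1;0 0 0.032 0 0 0 -1;0 0 0.04 0 0 0 -1;0 0 0.048 0 0 0 -1")

```text
time: 8.62
eef_pos: [0.4681, -0.14, 0.135]
tcp_rot: [0.806, 0.592, 0.0, 0.003]
contact_force: [-1.7, -1.2, 6.1]
opening: 0.452
finger_force: 62.0
```

send_rows(moves="0 0 0.008 0 0 0 -1;0 0 0.016 0 0 0 -1;0 0 0.024 0 0 0 -1;0 0 0.032 0 0 0 -1;0 0 0.04 0 0 0 -1;0 0 0.048 0 0 0 -1")

```text
time: 9.38
eef_pos: [0.4678, -0.1395, 0.1347]
tcp_rot: [0.886, 0.464, 0.001, 0.002]
contact_force: [-1.9, -0.3, 5.1]
opening: 0.449
finger_force: 61.9
```

```bash
python3 - <<'E'
from h import *
s=ctrl.get_state(); print(s["wrist_torque"],s["qpos"]); go([.4668,-.1386,.135])
E
```

```text
[0.08403653 0.47680183 0.01559396] [-4.97730167e-01 -6.14609913e-03  2.11965990e+00 -6.13058719e-04
  1.02459965e+00  1.07599409e-01]
az -34.66 pos [ 0.4678 -0.1395  0.1347] turn [ 0.0006  0.     -0.    ] shift [ 0.0008 -0.0069 -0.0016] t 9.375
```

send_rows(moves="0 0 0.008 0 0 0 -1;0 0 0.016 0 0 0 -1;0 0 0.024 0 0 0 -1;0 0 0.032 0 0 0 -1;0 0 0.04 0 0 0 -1")

```text
time: 10.0
eef_pos: [0.467, -0.1388, 0.1325]
tcp_rot: [0.937, 0.35, 0.001, 0.001]
contact_force: [1.2, -0.1, -2.8]
opening: 0.452
finger_force: 61.2
```

send_rows(moves="0 0 0.008 0 0 0 -1;0 0 0.016 0 0 0 -1;0 0 0.024 0 0 0 -1;0 0 0.032 0 0 0 -1;0 0 0.04 0 0 0 -1")

```text
time: 10.62
eef_pos: [0.4671, -0.1389, 0.1324]
tcp_rot: [0.973, 0.23, 0.001, 0.001]
contact_force: [1.1, -0.9, -3.9]
opening: 0.45
finger_force: 61.1
```

```bash
python3 - <<'E'
from h import *
s=ctrl.get_state(); print(s["wrist_torque"],s["qpos"]); go([.4668,-.1386,.135])
E
```

```text
[-0.10975853 -0.22822318  0.35040743] [-4.97352094e-01 -4.15228364e-03  2.12250195e+00 -6.70421323e-04
  1.02106002e+00  6.08655047e-01]
az -63.35 pos [ 0.4671 -0.1389  0.1324] turn [ 0.0003 -0.0001  0.    ] shift [-0.0005 -0.0019 -0.0132] t 10.625
```

send_rows(moves="0 0 -0.008 0 0 0 -1;0 0 -0.008 0 0 0.01 -1;0 0 -0.008 0 0 0.02 -1;0 0 -0.008 0 0 0.03 -1;0 0 -0.008 0 0 0.03 -1")

```text
time: 11.25
eef_pos: [0.4675, -0.139, 0.1289]
tcp_rot: [0.967, 0.255, 0.0, 0.001]
contact_force: [-4.1, 1.2, 9.1]
opening: 0.448
finger_force: 62.5
```

send_rows(moves="0 0 0 0 0 0.005 -1;0 0 0 0 0 0.01 -1;0 0 0 0 0 0.01 -1")

```text
time: 11.62
eef_pos: [0.4676, -0.139, 0.1274]
tcp_rot: [0.967, 0.255, 0.0, 0.001]
contact_force: [-4.1, 1.9, 10.5]
opening: 0.45
finger_force: 62.6
```

```bash
python3 - <<'E'
from h import *
s=ctrl.get_state(); print(s["contact_force"],s["wrist_torque"]); go([.4668,-.1386,.115])
E
```

```text
[-4.14497201  1.93014363 10.53035619] [0.41994237 0.82759332 0.2137614 ]
az -60.47 pos [ 0.4676 -0.139   0.1274] turn [ 0.0002 -0.0001  0.    ] shift [-0.0025 -0.0036  0.0619] t 11.625
```

send_rows(moves="0 0 -0.003 -0.003 -0.004 0 -1;0 0 -0.003 -0.003 -0.004 0.005 -1;0 0 -0.003 -0.003 -0.004 0.005 -1;0 0 -0.003 -0.003 -0.004 0.005 -1")

```text
time: 12.12
eef_pos: [0.4674, -0.1389, 0.1268]
tcp_rot: [0.965, 0.264, 0.001, 0.001]
contact_force: [-2.8, 1.1, 10.0]
opening: 0.454
finger_force: 62.6
```

```bash
python3 - <<'E'
from h import *
s=ctrl.get_state(); print(s["contact_force"],s["wrist_torque"]); go([.4668,-.1386,.115])
E
```

```text
[-2.83599412  1.12528764  9.97253326] [0.33543419 0.5631014  0.19409861]
az -59.4 pos [ 0.4674 -0.1389  0.1268] turn [ 0.0005 -0.0003  0.    ] shift [-0.0016 -0.0031  0.059 ] t 12.125
```

send_rows(moves="0 0 -0.004 -0.003 -0.004 0 -1;0 0 -0.004 -0.003 -0.004 0.005 -1;0 0 -0.004 -0.003 -0.004 0.01 -1;0 0 -0.004 -0.003 -0.004 0.01 -1")

```text
time: 12.62
eef_pos: [0.4671, -0.1389, 0.125]
tcp_rot: [0.961, 0.276, 0.002, 0.002]
contact_force: [-1.1, 0.7, 10.3]
opening: 0.45
finger_force: 62.1
```

```bash
python3 - <<'E'
from h import *
s=ctrl.get_state(); print(s["contact_force"],s["wrist_torque"]); go([.4668,-.1386,.115])
E
```

```text
[-1.05575576  0.73030732 10.32055371] [0.05072699 0.24435644 0.26192788]
az -57.97 pos [ 0.4671 -0.1389  0.125 ] turn [ 0.0009 -0.0005  0.    ] shift [-0.0006 -0.0026  0.05  ] t 12.625
```

send_rows(moves="0 0 0 0 0 0.005 -1;0 0 0 0 0 0.01 -1;0 0 0 0 0 0.01 -1;0 0 0 0 0 0.01 -1")

```text
time: 13.12
eef_pos: [0.4672, -0.1389, 0.1235]
tcp_rot: [0.961, 0.276, 0.002, 0.002]
contact_force: [-2.0, 1.3, 13.1]
opening: 0.453
finger_force: 62.5
```

```bash
python3 - <<'E'
from h import *
s=ctrl.get_state(); print(s["contact_force"],s["wrist_torque"]); go([.4668,-.1386,.115])
E
```

```text
[-2.04611527  1.29745933 13.07987817] [0.28538791 0.4399183  0.22033123]
az -57.97 pos [ 0.4672 -0.1389  0.1235] turn [ 0.0008 -0.0005  0.    ] shift [-0.0009 -0.0027  0.0423] t 13.125
```

send_rows(moves="0 0 -0.006 -0.001 -0.002 0 -1;0 0 -0.006 -0.001 -0.002 0.005 -1;0 0 -0.006 -0.001 -0.002 0.005 -1;0 0 -0.006 -0.001 -0.002 0.005 -1")

```text
time: 13.62
eef_pos: [0.4671, -0.1389, 0.1225]
tcp_rot: [0.956, 0.294, 0.003, 0.002]
contact_force: [-2.0, 0.1, 11.6]
opening: 0.452
finger_force: 62.5
```

```bash
python3 - <<'E'
from h import *
s=ctrl.get_state(); print(s["contact_force"],s["wrist_torque"]); go([.4668,-.1386,.115])
E
```

```text
[-2.00730182  0.0975561  11.61536757] [0.26638378 0.24066019 0.08339406]
az -55.86 pos [ 0.4671 -0.1389  0.1225] turn [ 0.001  -0.0006  0.    ] shift [-0.0007 -0.0024  0.0375] t 13.625
```

send_rows(moves="0 0 -0.003 -0.001 -0.002 0.005 -1;0 0 -0.003 -0.001 -0.002 0.01 -1;0 0 -0.003 -0.001 -0.002 0.01 -1;0 0 -0.003 -0.001 -0.002 0.01 -1")

```text
time: 14.12
eef_pos: [0.4665, -0.1388, 0.1174]
tcp_rot: [0.953, 0.303, 0.003, 0.003]
contact_force: [6.5, -4.3, -5.0]
opening: 0.449
finger_force: 61.1
```

```bash
python3 - <<'E'
from h import *
s=ctrl.get_state(); print(s["contact_force"],s["wrist_torque"]); go([.4668,-.1386,.115])
E
```

```text
[ 6.53257964 -4.27290028 -4.95267586] [-0.80705802 -1.28694099  0.03126323]
az -54.78 pos [ 0.4665 -0.1388  0.1174] turn [ 0.0014 -0.0007  0.    ] shift [ 0.0018 -0.0002  0.0121] t 14.125
```

send_rows(moves="-0 0 0 0.005 0.008 0 -1;0 0 0 0.005 0.008 0.005 -1;0 0 0 0.005 0.008 0.01 -1;0 0 0 0.005 0.008 0.015 -1;0 0 0 0.005 0.008 0.015 -1;0 0 0 0.005 0.008 0.015 -1")

```text
time: 14.88
eef_pos: [0.4669, -0.1389, 0.115]
tcp_rot: [0.953, 0.303, 0.001, 0.001]
contact_force: [3.8, -4.6, 3.4]
opening: 0.45
finger_force: 62.1
```

```bash
python3 - <<'E'
from h import *
s=ctrl.get_state(); print(s["contact_force"],s["wrist_torque"]); go([.4668,-.1386,.115])
E
```

```text
[ 3.78242882 -4.59106779  3.42863245] [-0.67424152 -0.6729166   0.01602595]
az -54.73 pos [ 0.4669 -0.1389  0.115 ] turn [ 0.0005 -0.0002  0.    ] shift [ 0.0004 -0.0014  0.0002] t 14.875
```

send_rows(moves="0 0 0 0 0.004 0.005 -1;0 0 0 0 0.004 0.01 -1;0 0 0 0 0.004 0.015 -1;0 0 0 0 0.004 0.015 -1")

```text
time: 15.38
eef_pos: [0.4671, -0.139, 0.1128]
tcp_rot: [0.953, 0.303, 0.001, 0.0]
contact_force: [1.3, -1.5, 9.7]
opening: 0.453
finger_force: 62.7
```

```bash
python3 - <<'E'
from h import *
s=ctrl.get_state(); print(s["contact_force"],s["wrist_torque"]); go([.4668,-.1386,.115])
E
```

```text
[ 1.29030779 -1.52597753  9.69324098] [-0.23038653 -0.14400345  0.00142216]
az -54.73 pos [ 0.4671 -0.139   0.1128] turn [ 0.0002 -0.0001  0.    ] shift [ 0.     -0.0025 -0.0111] t 15.375
```

send_rows(moves="0 0 0 0 0 0.008 -1;0 0 0 0 0 0.014 -1;0 0 0 0 0 0.014 -1")

```text
time: 15.75
eef_pos: [0.4672, -0.139, 0.1107]
tcp_rot: [0.953, 0.303, 0.0, 0.0]
contact_force: [-0.2, -0.8, 13.5]
opening: 0.454
finger_force: 63.1
```

send_rows(moves="0 0 0 0 0 -0.012 -1;0 0 0 0 0 -0.024 -1;0 0 0 0 0 -0.032 -1;0 0 0 0 0 -0.032 -1;0 0 0 0 0 -0.032 -1")

```text
time: 16.38
eef_pos: [0.4669, -0.139, 0.115]
tcp_rot: [0.953, 0.303, 0.001, 0.001]
contact_force: [3.7, -3.5, 4.2]
opening: 0.449
finger_force: 61.6
```

```bash
python3 - <<'E'
from h import *
s=ctrl.get_state(); print(s["contact_force"],s["wrist_torque"]); go([.4668,-.1386,.115])
E
```

```text
[ 3.74442363 -3.47804003  4.23958227] [-0.56212311 -0.75118718 -0.00233158]
az -54.73 pos [ 0.4669 -0.139   0.115 ] turn [ 0.0003 -0.0002  0.    ] shift [ 0.0006 -0.0019  0.0002] t 16.375
```

send_rows(moves="0 0 0 0 0 0 1;0 0 0 0 0 0 1;0 0 0 0 0 0 1;0 0 0 0 0 0 1;0 0 0 0 0 0 1;0 0 0 0 0 0 1;0 0 0 0 0 -0.1 1;0 0 0 0 0 -0.3 1;0 0 0 0 0 -0.55 1;0 0 0 0 0 -0.8 1;0 0 0 0 0 -0.8 1")

```text
time: 17.75
eef_pos: [0.4685, -0.1398, 0.2803]
tcp_rot: [0.953, 0.303, 0.004, 0.004]
contact_force: [-0.3, -0.7, 0.5]
opening: 1.0
finger_force: 0.0
```

send_rows(moves="0 0 0 0.3 -0.5 0 1;0 0 0 0.5 -0.9 0 1;0 0 0 0.6 -0.9 0 1;0 0 0 0.6 -0.9 0 1;0 0 0 0.6 -0.9 0 1")

```text
time: 18.38
eef_pos: [0.4596, 0.0792, 0.2733]
tcp_rot: [0.952, 0.305, -0.001, -0.0]
contact_force: [0.4, -0.5, -0.3]
opening: 1.001
finger_force: 0.0
```

```bash
python3 - <<'E'
from h import *
t=cam("top"); s=cam("scene"); A=cv2.resize(t["image"][170:270,290:390],None,fx=4,fy=4,interpolation=cv2.INTER_CUBIC)
B=cv2.resize(s["image"][150:250,275:375],None,fx=4,fy=4,interpolation=cv2.INTER_CUBIC)
cv2.imwrite("pics/p5.png",np.hstack([A,B])[:,:,::-1])
h=lambda p:(pix(s,p)-[275,150]+.5)*4-.5+[400,0]; g=lambda p:(pix(t,p)-[290,170]+.5)*4-.5
a=np.linspace(0,2*np.pi,60); ring=lambda z,r:np.c_[.4668+r*np.cos(a),-.1386+r*np.sin(a),a*0+z]
for n,q in[("top .132",ring(.132,.02)),("bottom .07",ring(.07,.02))]: print(n,"top",g(q).min(0),g(q).max(0),"scene",h(q).min(0),h(q).max(0))
st=ctrl.get_state(); print(st["eef_pos"],st["contact_force"],st["time"])
E
```

```text
top .132 top [176.02696355 152.06342912] [252.08765935 226.65149153] scene [585.63130212 210.66431845] [659.46853101 239.86990608]
bottom .07 top [160.8146968  175.31856174] [231.50202918 244.85650376] scene [578.63372574 311.18990312] [650.42743837 343.60249387]
[0.45991279 0.07734277 0.27357095] [ 0.30738304 -0.30158376  0.51823542] 18.475
```

View pics/p5.png

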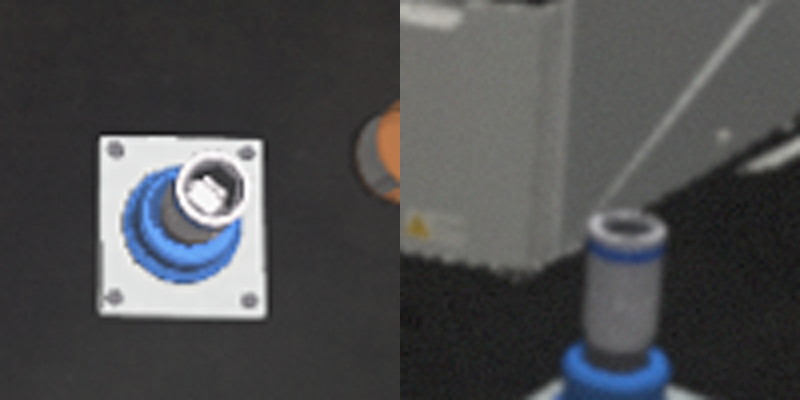

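The top and scene views show the blue socket upright on the spindle, with its rim at top crop (211,189) and scene crop (627,228). That is within a few pixels of where a fully seated socket should appear. The 21 mm travel and the force readings agree with it being home.

```bash
python3 -c "
from plant import ctrl; print(ctrl.sign_off())"
```

```text
the job is handed in; nothing more can be done
None
```

The blue-banded socket is on the spindle's square and let go. Travel, force and the last pictures all indicate it is fully home past the ball, the hardest push measured was about 17 N, and I handed the job in at about 18.5 s; no verdict came back.

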